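Find the high spot of a grinding wheel on a truing stand

ROBOT

A 6-joint arm with a two-finger parallel gripper is mounted at the origin on the work surface. World frame = base frame: x ahead of the robot, y to its left, z up, the work surface at z = 0. Lengths are in m, angles in degrees, forces in N, time in s.
With the tool pointing down it reaches from about 0.25 to 0.725 m from the base axis. Payload 9.7 kg.
Tool frame: the origin (TCP) lies on the centre line of the jaws, within the pads' length; the fingertips stand bot.nose_length ahead of it and the grasp point (between the pads) lies 11 mm behind it (bot.nose_length is the distance from the TCP to the fingertips, in m); z points along the fingers, y is the line along which they close (so a half turn about z gives the same grasp; the last joint's range is limited). The gripper opens to 85 mm and grips with 20 to 120 N. Pads are 22 mm wide; open, the fingers measure 114 mm over their backs; the gripper's body (76 mm by 85 mm) begins 54 mm behind the grasp point. The pads swing forward as they close: fully open they stand 13 mm farther back than shut.
Start: joints at [-69.442, 4.979, 10.078, 95.1, 0, 90], TCP at [0.193, -0.515, 0.239] pointing down, gripper open.
Joint ranges: [-179.16, 179.16], [-48.56, 103.87], [-65.8, 70.77], [-126.05, 130.52], [-82.76, 87.17], [-180, 180]. Speed limits (degrees/s): [127.2, 127.2, 147.25, 180, 180, 180].

INTERFACE

Orientations are given as [roll, pitch, yaw] about the fixed x, y, z axes, in that order (R = Rz(yaw) Ry(pitch) Rx(roll)).
In Python, from workcell import bot gives the robot as it stands. The module is installed in compiled form; this text tells all that it offers.
- The arm moves only by the shell command python3 -m inch 'ROWS' [OPENING] [FORCE]. ROWS is JSON, a list of rows, each a list of 4 numbers: the shift along the world's x, y, z in cm, then the turn about the world's z in degrees. A call has exactly 8 rows; each row is the pose to reach, as a shift and turn from the pose commanded when the call began; what a row does not reach only later rows make up. A row lasts 1/8 s, in which the tool goes at most 62.5 mm and 10.7 degrees, less where a joint would pass 70% of its speed; a pose out of reach is approached as far as the arm can. A call with a gripper value outside its range is refused whole. OPENING is the finger opening in cm, from 0 to 8.54, set as the call begins (- or left out, the last holds). The fingers move at their own pace and stop on an object; FORCE is the grip in N (left out, the last holds). Time passes only in rows, so rows that repeat a pose let the fingers close, or fill a call up. It gives the time, the measured TCP pose, the force, the opening and the grip force at its end, in the units of the state.
- bot.get_obs(): the state, without advancing time (a new reading comes with each control period).
- bot.camera(name): name is "scene" or "top" or "wrist"; returns a dict with "img" (400x640x3 uint8, red, green, blue), "fovy" (degrees; the focal length in pixels is half the picture's height over the tangent of half this angle, whatever the lens; pixels are square), "cx", "cy" (the principal point, pixels), "dist" ([k1, k2, p1, p2, k3] as OpenCV has them; the pictures are not rectified), "R" (3x3) and "t" (3): a world point X has camera coordinates R X + t; the wrist camera has in their place "mount" (4x4, takes a point from camera to tool coordinates, whose origin is the TCP and whose axes are the flange's). Camera axes: x right, y down, z forward; pixel columns grow to the right and rows downward; lengths in m; the calibration is good to about 2 mm. A picture is of the moment at which its call begins: read the wrist's pose just before it. There is no depth.
- bot.job_done(): hands the job in; it is judged then, once.
Trained networks look in a picture, given as the dict that the camera call returned (one of the last four; its "shot" number tells which), for a name from the list of things; names that differ only in an ending like _2 or _b are one class to them, and where a whole thing is asked for, a point or a joint stands for the part that bears it (a point fixed in the world has none). Each returns a list of dicts, best first, with "score" (0 to 1); they miss things now and then, are a little off and sometimes report something else, mostly with a low value. They report only what shows in the picture. A call takes as long as a camera call.
- bot.find_in(thing, picture): "point" ([column, row] in pixels, amid what is visible of it).
- bot.landmark_of(thing, picture): "point" ([column, row] in pixels: a listed point, or the origin of a listed thing).
The state is a dict: "time": time; "q": joint angles; "qd": joint speeds; "joint_efforts": joint torques, N m; "ee_pos": TCP position; "tcp_rot": TCP orientation; "wrist_force": force on the tool from outside, world axes, zero at the start; "torque": the same for the moment, N m; "opening": finger opening in m; "grasp_force": force on a finger pad.
Only numpy, scipy, OpenCV 4.12 (cv2) and the standard library are available. Lean on these libraries where they do the work, as an engineer would, in place of code of your own. Each camera call takes 0.05 s, during which the arm holds its last target. There are 200 camera calls.

TASK

Slide the gauge on the truing stand fully home against its red stop, so that its pointer bears on the rim of the wheel. Then turn the wheel by its crank knob, slowly (no faster than a turn in four seconds), to find by feel the one high spot of the rim, and leave the wheel standing with the crest of the high spot right at the pointer. Let go of everything, and leave the other things on the bench alone.

Things in the scene. Friction and masses are not known exactly. Their poses are not given: they have to be found in the camera images.
- stand: Truing stand, fixed: blue base plate 250 x 150 x 15 mm. Origin on the table under the wheel's vertical axis; x points from that axis across to the gauge, y along the gauge's slide rail, z up. The red home stop stands at the -y side of the gauge. Nothing on the stand but the two knobs rises above 69 mm.
- wheel: Wheel turning about a vertical axis, without end either way, with a steady drag of 0.1 N m (2.4 N at the crank knob). Steel flange on top: 140 mm across, upper face 64 mm above the table, centre nut to 69 mm. Origin on the axis, 42 mm above the table; x points to the crank knob. It stays where it is left near the crest. Drag makes the crest feel late: feel it from both sides, take the middle.
- rim_at_pointer (a point): Fixed point on the stand where the pointer of the homed gauge meets the abrasive rim, 60 mm from the axis, 50 mm above the table. The rim, under the flange, is 120 mm across and round but for one smooth high spot, 5 mm high at its crest, about 37 degrees wide. Its place relative to the crank knob is unknown and differs every time; it starts at least 40 degrees from this point.
- crank_knob (a point): Crank knob that turns the wheel: black upright cylinder 18 mm across, 70 to 116 mm above the table, 42 mm from the wheel axis; spins freely on its pin, so it can be held while led round in a circle. Point on its axis, 96 mm up. As the high spot climbs the pointer, 2 to 5 N more push is felt here, easing off at the crest; past it the pointer pushes the wheel onward.
- gauge: Grey gauge carriage (48 x 34 mm, top 60 mm above the table) that slides along the stand's y, friction 6 N. Origin at the stand's origin when home against the red stop; starts 35 to 50 mm toward +y, clear of the wheel. Its thin sprung pointer, with a small ball roller at the tip, aims along the stand's -x; at home it bears on the rim with 3 N, and 8.7 N at the crest of the high spot, where its red tail end stands 5 mm farther out.
- gauge_knob (a point): The gauge's brass knob: upright cylinder 16 mm across, up to 100 mm above the table, 126 mm from the wheel axis along the stand's x. The point is on its axis, 86 mm above the table.
- cast_a: Bystander, to be left alone: plaster dental cast on a blue base, 58 x 66 x 34 mm. Origin at the centre of its underside.
- cast_b: Bystander, to be left alone: plaster dental cast on a plaster base, 58 x 66 x 34 mm. Origin at the centre of its underside.
- pen_pot: Bystander, to be left alone: dark round pot with pens, 76 mm across, 145 mm tall. Origin at the centre of its underside.
- dish: Bystander, to be left alone: green dish, 96 mm across, 22 mm high. Origin at the centre of its underside.
- bur_tray: Bystander, to be left alone: blue tray of burs, 80 x 110 x 25 mm. Origin at the centre of its underside.
- spare_wheel: Bystander, to be left alone: spare abrasive wheel lying flat near the stand, 90 mm across, 16 mm thick. Origin at the centre of its underside.
- bench_brush: Bystander, to be left alone: bench brush about 150 mm long lying near the stand. Origin at the centre of its underside.
- wax_bottle: Bystander, to be left alone: small white bottle, 34 mm across, 75 mm tall. Origin at the centre of its underside.

How it is judged (in metres and radians):
On the way, in this order (a step that is already met when the one before it is completed fails the run):
1. the gauge is home against its stop, to within 3 mm (y of gauge in the frame of stand below 0.003 m), for 0.2 s.
2. the crest of the high spot is at the pointer (pointer load above 7.9 N, about 7 degrees either side of the crest) (contact force between wheel and gauge above 7.9 N and y of gauge in the frame of stand below 0.003 m), for 0.2 s.
At the end, for the whole second after the job is handed in: The gauge is home within 3 mm, and the wheel stands still (under 0.05 rad/s) with the crest of its high spot at the pointer, within about 7 degrees: the pointer bears on the rim with more than 7.9 N of the 8.7 N at the crest (all of step 2 and angular speed of wheel below 0.05 rad/s); the robot touches nothing.
It fails at once if the wheel is spun faster than 2.4 rad/s (a turn in 2.6 s) (angular speed of wheel above 2.4 rad/s).
It fails at once if the pointer is struck by the rim with more than 14 N (contact force between wheel and gauge above 14 N).
It fails at once if a bystander is moved more than 20 mm (distance of any of cast_a, cast_b, pen_pot, dish, bur_tray, spare_wheel, bench_brush, wax_bottle from where it was at the start of the episode above 0.02 m).
It also fails if it takes over 72 s, if anything falls off the work surface, if the arm or the gripper's body presses on something with over 40 N, if the wrist force passes 120 N, or if a joint passes its speed limit or range.

## Working session

There is one attempt and no reset: what is moved stays moved. The work goes in short steps, Python scripts to look and compute and a shell command to move; the robot and the scene stay as the last step left them, time stands still between calls to the robot, and variables do not carry over. Pictures are saved under pics/ and viewed, at most 10 in all, crops included, and the job is handed in when it is done.

```bash
mkdir -p pics; cat > h.py <<'E'
import numpy as np, cv2
from workcell import bot
from scipy.spatial.transform import Rotation as Ro
def ray(c,p):
    f=c["img"].shape[0]/2/np.tan(np.radians(c["fovy"]/2))
    K=np.array([[f,0,c["cx"]],[0,f,c["cy"]],[0,0,1]])
    u=cv2.undistortPoints(np.array([[p]],float),K,np.array(c["dist"],float))[0,0]
    d=np.array([u[0],u[1],1.])
    if "R" in c and c["R"] is not None:
        R=np.array(c["R"]);return -R.T@np.array(c["t"]),R.T@d
    o=c["obs"];T=np.eye(4);T[:3,:3]=Ro.from_euler('xyz',o["tcp_rot"],degrees=True).as_matrix();T[:3,3]=o["ee_pos"]
    M=T@np.array(c["mount"]);return M[:3,3],M[:3,:3]@d
def at(c,p,z):
    o,d=ray(c,p);return o+d*(z-o[2])/d[2]
def cam(n):
    o=bot.get_obs();c=bot.camera(n);c["obs"]=o;return c
def save(c,n): cv2.imwrite(f"pics/{n}.png",c["img"][:,:,::-1])
E
python3 - <<'E'
from h import *
print(bot.get_obs(),bot.nose_length)
Z=dict(crank_knob=.096,gauge_knob=.086,rim_at_pointer=.05,wheel=.042,stand=0,pen_pot=0,spare_wheel=0,bench_brush=0,wax_bottle=0)
for n in("top","scene"):
    c=cam(n);save(c,n+"0")
    for k,z in Z.items():
        for r in bot.landmark_of(k,c)[:2]: print(n,k,np.round(r["point"]),round(r["score"],2),np.round(at(c,r["point"],z),3))
E
```

```text
{'time': 0.0, 'q': array([-6.94422198e+01,  5.01045319e+00,  1.00343140e+01,  9.50997786e+01,
        3.21624052e-04,  8.99995463e+01]), 'qd': array([ 0.04157849, -0.04520446,  0.1490938 , -0.08937524,  0.00556023,
        0.05762121]), 'joint_efforts': array([-2.22711656e-04, -5.20391643e+01,  4.64802539e+01,  1.62009423e-02,
       -8.28877387e-05, -2.66419130e-05]), 'ee_pos': array([ 0.19305695, -0.51476668,  0.23858802]), 'tcp_rot': array([-1.79924082e+02, -3.22224958e-04,  2.05582335e+01]), 'wrist_force': array([ 0.32204171,  0.36200735, -0.26249221]), 'torque': array([-0.01454814, -0.00223695,  0.0083221 ]), 'grasp_force': 0.0, 'opening': 0.0855615580149379} 0.008
top crank_knob [311. 212.] 0.4 [0.501 0.011 0.096]
top gauge_knob [307. 169.] 0.45 [0.632 0.024 0.086]
top rim_at_pointer [326. 190.] 0.9 [ 0.577 -0.034  0.05 ]
top wheel [323. 210.] 0.64 [ 0.516 -0.026  0.042]
top stand [324. 210.] 0.71 [ 0.52  -0.028  0.   ]
top pen_pot [436. 180.] 0.91 [ 0.622 -0.387  0.   ]
top pen_pot [323. 208.] 0.61 [ 0.526 -0.024  0.   ]
top spare_wheel [372. 215.] 0.97 [ 0.508 -0.178  0.   ]
top bench_brush [272. 220.] 0.84 [0.488 0.133 0.   ]
top wax_bottle [443. 254.] 0.51 [ 0.386 -0.397  0.   ]
top wax_bottle [437. 180.] 0.44 [ 0.622 -0.388  0.   ]
scene crank_knob [318. 185.] 0.61 [0.503 0.01  0.096]
scene gauge_knob [323. 232.] 0.73 [0.633 0.025 0.086]
scene gauge_knob [163. 241.] 0.66 [ 0.669 -0.346  0.086]
scene rim_at_pointer [302. 220.] 0.73 [ 0.579 -0.029  0.05 ]
scene wheel [300. 204.] 0.94 [ 0.526 -0.036  0.042]
scene stand [304. 213.] 0.74 [ 0.526 -0.026  0.   ]
scene pen_pot [162. 242.] 0.92 [ 0.628 -0.389  0.   ]
scene spare_wheel [244. 210.] 0.94 [ 0.52  -0.192  0.   ]
scene bench_brush [362. 200.] 0.72 [0.476 0.133 0.   ]
scene bench_brush [460. 237.] 0.68 [0.588 0.382 0.   ]
scene wax_bottle [324. 232.] 0.68 [0.585 0.028 0.   ]
scene wax_bottle [181. 165.] 0.51 [ 0.369 -0.402  0.   ]
```

```bash
python3 -m inch '[[3,6,3,0],[6,12,8,0],[9,18,10,0],[12,24,10,0],[15,30,10,0],[18,36,10,0],[21,42,10,0],[25,47,10,0]]' 8.5; python3 -m inch '[[0,0,0,0],[0,0,0,0],[0,0,0,-5],[0,0,0,-10],[0,0,0,-20],[0,0,0,-20],[0,0,0,-20],[0,0,0,-20]]'; python3 - <<'E'
from h import *
c=cam("wrist");save(c,"w0");print(np.round(c["mount"],3),c["obs"]["ee_pos"],c["obs"]["tcp_rot"])
Z=dict(crank_knob=.096,gauge_knob=.086,rim_at_pointer=.05,wheel=.042,stand=0,gauge=0)
for k,z in Z.items():
    for r in bot.landmark_of(k,c)[:2]: print(k,np.round(r["point"]),round(r["score"],2),np.round(at(c,r["point"],z),4))
E
```

```text
time: 2.0
ee_pos: [0.4133, -0.0893, 0.3396]
tcp_rot: [179.9, -0.1, 20.6]
wrist_force: [0.6, -1.2, 0.1]
opening: 0.0851
grasp_force: 0.0
time: 3.0
ee_pos: [0.4128, -0.0917, 0.3391]
tcp_rot: [180.0, -0.0, 0.6]
wrist_force: [-0.4, -0.3, 0.4]
opening: 0.0847
grasp_force: 0.0
[[-0.001 -0.949 -0.315  0.081]
 [ 1.    -0.001 -0.001 -0.   ]
 [ 0.    -0.315  0.949 -0.133]
 [ 0.     0.     0.     1.   ]] [ 0.41278557 -0.09166756  0.33913394] [ 1.79998016e+02 -9.01924337e-03  6.34422376e-01]
crank_knob [234.  97.] 0.8 [0.4986 0.0072 0.096 ]
rim_at_pointer [263.  35.] 0.82 [ 0.5753 -0.024   0.05  ]
wheel [272.  84.] 0.65 [ 0.5168 -0.0326  0.042 ]
wheel [489. 104.] 0.44 [ 0.4955 -0.3352  0.042 ]
stand [274.  88.] 0.94 [ 0.5129 -0.0299  0.    ]
```

View pics/top0.png

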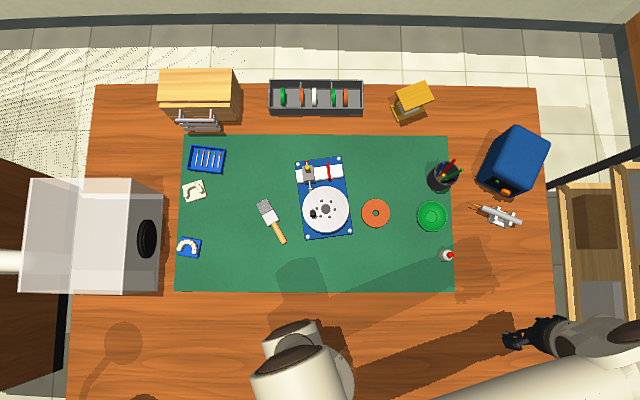

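View pics/w0.png

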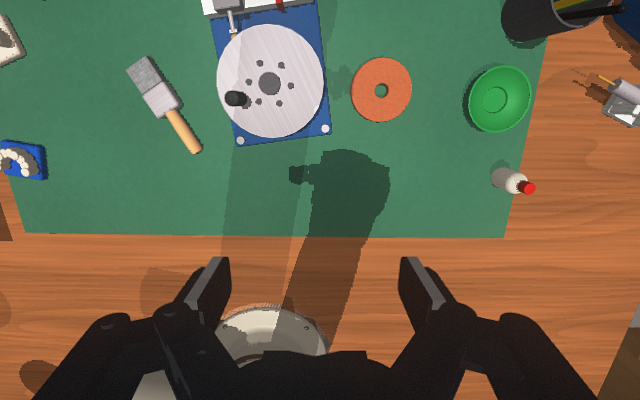

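```bash
python3 -m inch '[[4,2,0,2],[8,4,-1,4],[12,6,-2,6],[16,8,-3,8],[18,9,-4,8],[18,9,-4,8],[18,9,-4,8],[18,9,-4,8]]' 5; python3 - <<'E'
from h import *
c=cam("wrist");save(c,"w1");print(c["obs"]["ee_pos"],c["obs"]["tcp_rot"])
Z=dict(crank_knob=.096,gauge_knob=.086,rim_at_pointer=.05,wheel=.042,stand=0,gauge=0)
for k,z in Z.items():
    for r in bot.landmark_of(k,c)[:2]: print(k,np.round(r["point"]),round(r["score"],2),np.round(at(c,r["point"],z),4))
E
```

```text
time: 4.35
ee_pos: [0.5924, -0.0017, 0.3001]
tcp_rot: [180.0, -0.1, 8.5]
wrist_force: [0.3, -0.1, -1.1]
opening: 0.0501
grasp_force: 0.0
[ 0.59241064 -0.00172699  0.30009041] [ 1.79984677e+02 -7.30717238e-02  8.52983849e+00]
crank_knob [300. 245.] 0.69 [0.5003 0.003  0.096 ]
gauge_knob [300. 135.] 0.59 [0.6347 0.0217 0.086 ]
rim_at_pointer [70. 59.] 0.59 [0.6813 0.3112 0.05  ]
rim_at_pointer [329. 186.] 0.56 [ 0.5688 -0.025   0.05  ]
wheel [328. 218.] 0.76 [ 0.5205 -0.0314  0.042 ]
stand [326. 217.] 0.68 [ 0.5059 -0.0333  0.    ]
stand [297. 133.] 0.68 [0.6276 0.0294 0.    ]
gauge [422. 225.] 0.18 [ 0.514  -0.1868  0.    ]
```

View pics/w1.png

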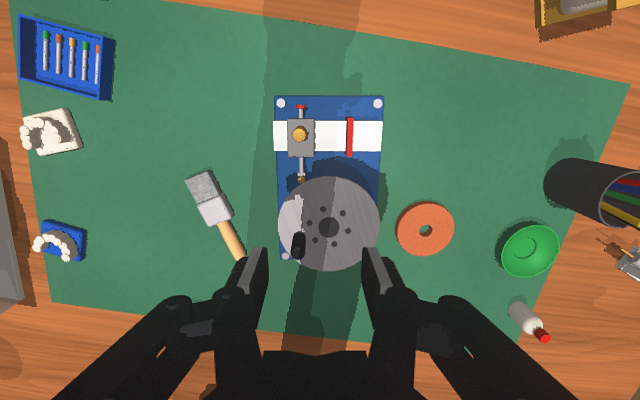

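```bash
cat > m.py <<'E'
from h import *
c=cam("wrist")
for n,p,z in [("nut",(329,227),.069),("gk",(300,134),.1),("L",(278,224),.064),("R",(380,224),.064),("T",(329,176),.064),("B",(329,271.5),.064),("s1",(281,103),.015),("s2",(377,103),.015),("s3",(286,255),.015),("stop t",(350,118),.06),("stop b",(350,156),.06)]:
    print(n,np.round(at(c,p,z),4))
i=cv2.resize(c["img"][80:290,250:410],None,fx=3.5,fy=2.8 if 0 else 2.8);i=cv2.resize(c["img"][90:290,260:400],None,fx=3,fy=3,interpolation=cv2.INTER_CUBIC)
cv2.imwrite("pics/w1c.png",i[:,:,::-1])
E
python3 m.py
```

```text
nut [ 0.5189 -0.0319  0.069 ]
gk [0.6373 0.0216 0.1   ]
L [0.5109 0.0364 0.064 ]
R [ 0.5313 -0.0999  0.064 ]
T [ 0.5867 -0.0209  0.064 ]
B [ 0.4485 -0.0437  0.064 ]
s1 [0.6653 0.0552 0.015 ]
s2 [ 0.6845 -0.0727  0.015 ]
s3 [0.4383 0.0214 0.015 ]
stop t [ 0.6611 -0.0348  0.06  ]
stop b [ 0.6153 -0.0433  0.06  ]
```

View pics/w1c.png

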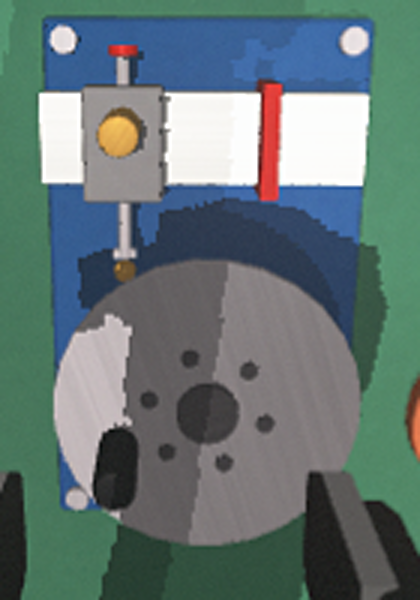

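```bash
python3 -m inch '[[4.5,2.4,0,0],[4.5,2.4,-4,0],[4.5,2.4,-8,0],[4.5,2.4,-12,0],[4.5,2.4,-16,0],[4.5,2.4,-19,0],[4.5,2.4,-22,0],[4.5,2.4,-22.5,0]]' 5; python3 -m inch '[[0,0,0,0],[0,0,0,0],[0,0,0,0],[0,0,0,0],[0,0,0,0],[0,0,0,0],[0,0,0,0],[0,0,0,0]]' 0.5 20
```

```text
time: 5.75
ee_pos: [0.6366, 0.0227, 0.0718]
tcp_rot: [-180.0, 0.2, 8.6]
wrist_force: [-1.0, 0.3, 0.3]
opening: 0.05
grasp_force: 0.0
time: 6.75
ee_pos: [0.6387, 0.0228, 0.0758]
tcp_rot: [180.0, -0.2, 8.6]
wrist_force: [-0.1, 0.5, 5.0]
opening: 0.0156
grasp_force: 20.7
```

```bash
python3 -m inch '[[0.1,-0.6,0,0],[0.18,-1.2,0,0],[0.27,-1.8,0,0],[0.36,-2.4,0,0],[0.42,-2.8,0,0],[0.48,-3.2,0,0],[0.5,-3.4,0,0],[0.5,-3.4,0,0]]'; python3 -m inch '[[0.01,-0.1,0,0],[0.02,-0.15,0,0],[0.03,-0.2,0,0],[0.04,-0.25,0,0],[0.04,-0.3,0,0],[0.04,-0.3,0,0],[0.04,-0.3,0,0],[0.04,-0.3,0,0]]'
```

```text
time: 7.75
ee_pos: [0.6436, -0.0104, 0.0757]
tcp_rot: [-179.9, -0.1, 8.6]
wrist_force: [-0.9, 5.1, 6.7]
opening: 0.0157
grasp_force: 20.9
time: 8.75
ee_pos: [0.644, -0.0132, 0.0758]
tcp_rot: [-179.9, -0.2, 8.6]
wrist_force: [-1.4, 6.0, 6.1]
opening: 0.0154
grasp_force: 20.9
```

```bash
python3 -m inch '[[0.01,-0.1,0,0],[0.03,-0.2,0,0],[0.04,-0.25,0,0],[0.05,-0.3,0,0],[0.05,-0.35,0,0],[0.06,-0.4,0,0],[0.06,-0.4,0,0],[0.06,-0.4,0,0]]'
```

```text
time: 9.75
ee_pos: [0.6441, -0.0139, 0.0757]
tcp_rot: [-179.6, -0.1, 8.8]
wrist_force: [-3.9, 21.7, 8.8]
opening: 0.0155
grasp_force: 22.1
```

```bash
python3 -m inch '[[-0.05,0.3,0,0],[-0.05,0.3,0,0],[-0.05,0.3,0,0],[-0.05,0.3,2,0],[-0.05,0.3,6,0],[-0.05,0.3,10,0],[-5,1,10,0],[-10,2,10,0]]' 5; python3 -m inch '[[-4.2,0.4,0,0],[-4.2,0.4,0,0],[-4.2,0.4,0,0],[-4.2,0.4,0,0],[-4.2,0.4,0,0],[-4.2,0.4,0,0],[-4.2,0.4,0,0],[-4.2,0.4,0,0]]'; python3 - <<'E'
from h import *
c=cam("wrist");save(c,"w2");print(bot.get_obs()["ee_pos"])
for n in("scene","top"):
    c=cam(n)
    for k,z in dict(crank_knob=.096,gauge_knob=.086).items():
        for r in bot.landmark_of(k,c)[:1]: print(n,k,np.round(r["point"]),round(r["score"],2),np.round(at(c,r["point"],z),4))
E
```

```text
time: 10.75
ee_pos: [0.5435, 0.0015, 0.1758]
tcp_rot: [180.0, -0.1, 8.5]
wrist_force: [-0.4, 0.2, 0.3]
opening: 0.0503
grasp_force: 0.0
time: 11.75
ee_pos: [0.5019, 0.0057, 0.174]
tcp_rot: [-180.0, 0.0, 8.6]
wrist_force: [0.2, -0.2, -0.4]
opening: 0.0505
grasp_force: 0.0
[0.50193164 0.00569614 0.17399773]
scene crank_knob [316. 184.] 0.47 [0.498  0.0038 0.096 ]
scene gauge_knob [310. 232.] 0.71 [ 0.633  -0.0043  0.086 ]
```

View pics/w2.png

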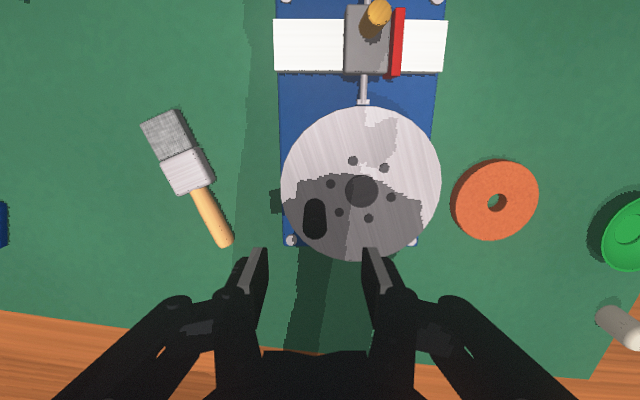

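```bash
python3 -m inch '[[-0.1,0,-2,0],[-0.1,0,-4,0],[-0.1,0,-6,0],[-0.1,0,-7.5,0],[-0.1,0,-8.6,0],[-0.1,0,-9,0],[-0.1,0,-9,0],[-0.1,0,-9,0]]'; python3 -m inch '[[0,0,0,0],[0,0,0,0],[0,0,0,0],[0,0,0,0],[0,0,0,0],[0,0,0,0],[0,0,0,0],[0,0,0,0]]' 1 30; python3 -c "
from h import *
o=bot.get_obs();print(o['ee_pos'],o['torque'])"
```

```text
time: 13.1
ee_pos: [0.5013, 0.0057, 0.0847]
tcp_rot: [180.0, -0.1, 8.6]
wrist_force: [-0.3, -0.3, -0.2]
opening: 0.0502
grasp_force: 0.0
time: 14.1
ee_pos: [0.5011, 0.0056, 0.0844]
tcp_rot: [180.0, -0.0, 8.6]
wrist_force: [-0.1, -0.3, 5.0]
opening: 0.0174
grasp_force: 29.3
[0.50108781 0.00563211 0.08437689] [-0.20805297  0.13126755 -0.0055063 ]
```

```bash
cat > arc.py <<'E'
import sys,numpy as np
a=float(sys.argv[1]);s=float(sys.argv[2]);n=int(sys.argv[3])
f=lambda t:4.2*np.array([np.cos(np.radians(t)),np.sin(np.radians(t))])
for k in range(n):
    b=a+s*k;print(b,[[*map(float,np.round(f(b+s*j/8)-f(b),2))] for j in range(1,9)])
E
cat > t.py <<'E'
import numpy as np
from workcell import bot
o=bot.get_obs();d=o["ee_pos"][:2]-[.519,-.032];r=np.hypot(*d);u=d/r;F=o["wrist_force"][:2]
print("T",round(np.degrees(np.arctan2(d[1],d[0]))%360,1),"r",round(r*1e3,1),"Frad",round(F@u,1),"Ftan",round(F@[-u[1],u[0]],1))
E
python3 arc.py 115.5 20 5
```

```text
115.5 [[-0.16, -0.08], [-0.32, -0.17], [-0.48, -0.27], [-0.63, -0.37], [-0.78, -0.48], [-0.92, -0.6], [-1.06, -0.72], [-1.19, -0.85]]
135.5 [[-0.13, -0.13], [-0.25, -0.27], [-0.36, -0.42], [-0.47, -0.56], [-0.57, -0.72], [-0.66, -0.88], [-0.75, -1.04], [-0.83, -1.2]]
155.5 [[-0.07, -0.17], [-0.14, -0.34], [-0.19, -0.51], [-0.24, -0.69], [-0.29, -0.87], [-0.32, -1.05], [-0.35, -1.23], [-0.37, -1.41]]
175.5 [[-0.01, -0.18], [-0.01, -0.37], [-0.01, -0.55], [0.01, -0.73], [0.03, -0.91], [0.06, -1.09], [0.09, -1.27], [0.14, -1.45]]
195.5 [[0.05, -0.18], [0.11, -0.35], [0.18, -0.52], [0.26, -0.69], [0.34, -0.85], [0.43, -1.01], [0.52, -1.17], [0.63, -1.32]]
```

```bash
python3 -m inch '[[-0.16,-0.08,0,0],[-0.32,-0.17,0,0],[-0.48,-0.27,0,0],[-0.63,-0.37,0,0],[-0.78,-0.48,0,0],[-0.92,-0.6,0,0],[-1.06,-0.72,0,0],[-1.19,-0.85,0,0]]' | grep grasp; python3 t.py; python3 -m inch '[[-0.13,-0.13,0,0],[-0.25,-0.27,0,0],[-0.36,-0.42,0,0],[-0.47,-0.56,0,0],[-0.57,-0.72,0,0],[-0.66,-0.88,0,0],[-0.75,-1.04,0,0],[-0.83,-1.2,0,0]]' | grep grasp; python3 t.py
```

```text
grasp_force: 29.4
T 135.5 r 41.4 Frad -3.2 Ftan -2.8
grasp_force: 29.4
T 155.5 r 41.2 Frad -6.9 Ftan -3.4
```

```bash
python3 -m inch '[[-0.07,-0.17,0,0],[-0.14,-0.34,0,0],[-0.19,-0.51,0,0],[-0.24,-0.69,0,0],[-0.29,-0.87,0,0],[-0.32,-1.05,0,0],[-0.35,-1.23,0,0],[-0.37,-1.41,0,0]]' | grep grasp; python3 t.py; python3 -m inch '[[-0.01,-0.18,0,0],[-0.01,-0.37,0,0],[-0.01,-0.55,0,0],[0.01,-0.73,0,0],[0.03,-0.91,0,0],[0.06,-1.09,0,0],[0.09,-1.27,0,0],[0.14,-1.45,0,0]]' | grep grasp; python3 t.py; python3 arc.py 215.5 20 5
```

```text
grasp_force: 29.4
T 175.3 r 41.0 Frad -8.4 Ftan -2.9
grasp_force: 29.5
T 195.1 r 41.0 Frad -8.4 Ftan -3.0
215.5 [[0.11, -0.15], [0.23, -0.29], [0.35, -0.43], [0.48, -0.56], [0.61, -0.68], [0.75, -0.8], [0.89, -0.92], [1.04, -1.02]]
235.5 [[0.15, -0.1], [0.31, -0.19], [0.47, -0.28], [0.64, -0.36], [0.81, -0.43], [0.98, -0.5], [1.15, -0.56], [1.33, -0.6]]
255.5 [[0.18, -0.04], [0.36, -0.08], [0.54, -0.1], [0.72, -0.12], [0.91, -0.13], [1.09, -0.13], [1.27, -0.13], [1.45, -0.11]]
275.5 [[0.18, 0.02], [0.36, 0.05], [0.54, 0.09], [0.72, 0.13], [0.9, 0.19], [1.07, 0.25], [1.24, 0.31], [1.41, 0.39]]
295.5 [[0.16, 0.08], [0.32, 0.17], [0.48, 0.27], [0.63, 0.37], [0.78, 0.48], [0.92, 0.6], [1.06, 0.72], [1.19, 0.85]]
```

```bash
python3 -m inch '[[0.05,-0.18,0,0],[0.11,-0.35,0,0],[0.18,-0.52,0,0],[0.26,-0.69,0,0],[0.34,-0.85,0,0],[0.43,-1.01,0,0],[0.52,-1.17,0,0],[0.63,-1.32,0,0]]' | grep grasp; python3 t.py; python3 -m inch '[[0.11,-0.15,0,0],[0.23,-0.29,0,0],[0.35,-0.43,0,0],[0.48,-0.56,0,0],[0.61,-0.68,0,0],[0.75,-0.8,0,0],[0.89,-0.92,0,0],[1.04,-1.02,0,0]]' | grep grasp; python3 t.py
```

```text
grasp_force: 29.6
T 214.9 r 41.1 Frad -8.1 Ftan -2.0
grasp_force: 29.7
T 234.6 r 41.3 Frad -6.1 Ftan -3.4
```

```bash
python3 -m inch '[[0.15,-0.1,0,0],[0.31,-0.19,0,0],[0.47,-0.28,0,0],[0.64,-0.36,0,0],[0.81,-0.43,0,0],[0.98,-0.5,0,0],[1.15,-0.56,0,0],[1.33,-0.6,0,0]]' | grep grasp; python3 t.py; python3 -m inch '[[0.18,-0.04,0,0],[0.36,-0.08,0,0],[0.54,-0.1,0,0],[0.72,-0.12,0,0],[0.91,-0.13,0,0],[1.09,-0.13,0,0],[1.27,-0.13,0,0],[1.45,-0.11,0,0]]' | grep grasp; python3 t.py
```

```text
grasp_force: 29.9
T 254.4 r 41.6 Frad -3.8 Ftan -2.3
grasp_force: 29.9
T 274.2 r 41.9 Frad -0.0 Ftan -3.1
```

```bash
python3 -m inch '[[0.18,0.02,0,0],[0.36,0.05,0,0],[0.54,0.09,0,0],[0.72,0.13,0,0],[0.9,0.19,0,0],[1.07,0.25,0,0],[1.24,0.31,0,0],[1.41,0.39,0,0]]' | grep grasp; python3 t.py; python3 -m inch '[[0.16,0.08,0,0],[0.32,0.17,0,0],[0.48,0.27,0,0],[0.63,0.37,0,0],[0.78,0.48,0,0],[0.92,0.6,0,0],[1.06,0.72,0,0],[1.19,0.85,0,0]]' | grep grasp; python3 t.py;  python3 arc.py 315.5 20 5
```

```text
grasp_force: 29.9
T 294.3 r 42.2 Frad 2.3 Ftan -3.1
grasp_force: 30.0
T 314.4 r 42.6 Frad 4.5 Ftan -3.3
315.5 [[0.13, 0.13], [0.25, 0.27], [0.36, 0.42], [0.47, 0.56], [0.57, 0.72], [0.66, 0.88], [0.75, 1.04], [0.83, 1.2]]
335.5 [[0.07, 0.17], [0.14, 0.34], [0.19, 0.51], [0.24, 0.69], [0.29, 0.87], [0.32, 1.05], [0.35, 1.23], [0.37, 1.41]]
355.5 [[0.01, 0.18], [0.01, 0.37], [0.01, 0.55], [-0.01, 0.73], [-0.03, 0.91], [-0.06, 1.09], [-0.09, 1.27], [-0.14, 1.45]]
375.5 [[-0.05, 0.18], [-0.11, 0.35], [-0.18, 0.52], [-0.26, 0.69], [-0.34, 0.85], [-0.43, 1.01], [-0.52, 1.17], [-0.63, 1.32]]
395.5 [[-0.11, 0.15], [-0.23, 0.29], [-0.35, 0.43], [-0.48, 0.56], [-0.61, 0.68], [-0.75, 0.8], [-0.89, 0.92], [-1.04, 1.02]]
```

```bash
python3 -m inch '[[0.13,0.13,0,0],[0.25,0.27,0,0],[0.36,0.42,0,0],[0.47,0.56,0,0],[0.57,0.72,0,0],[0.66,0.88,0,0],[0.75,1.04,0,0],[0.83,1.2,0,0]]' | grep time; python3 t.py; python3 -m inch '[[0.07,0.17,0,0],[0.14,0.34,0,0],[0.19,0.51,0,0],[0.24,0.69,0,0],[0.29,0.87,0,0],[0.32,1.05,0,0],[0.35,1.23,0,0],[0.37,1.41,0,0]]' | grep time; python3 t.py
```

```text
time: 25.1
T 334.4 r 42.9 Frad 6.6 Ftan -5.3
time: 26.1
T 354.4 r 43.0 Frad 8.0 Ftan -2.7
```

```bash
python3 -m inch '[[0.01,0.18,0,0],[0.01,0.37,0,0],[0.01,0.55,0,0],[-0.01,0.73,0,0],[-0.03,0.91,0,0],[-0.06,1.09,0,0],[-0.09,1.27,0,0],[-0.14,1.45,0,0]]' | grep time; python3 t.py
```

```text
time: 27.1
T 14.8 r 43.0 Frad 7.7 Ftan -3.1
```

```bash
python3 arc.py 15.5 -18 1;python3 arc.py 357.5 -6 6
```

```text
15.5 [[0.04, -0.16], [0.08, -0.32], [0.1, -0.48], [0.13, -0.65], [0.14, -0.81], [0.15, -0.98], [0.15, -1.14], [0.15, -1.31]]
357.5 [[-0.0, -0.05], [-0.01, -0.11], [-0.01, -0.16], [-0.02, -0.22], [-0.02, -0.27], [-0.03, -0.33], [-0.03, -0.38], [-0.04, -0.44]]
351.5 [[-0.01, -0.05], [-0.02, -0.11], [-0.03, -0.16], [-0.04, -0.22], [-0.05, -0.27], [-0.06, -0.32], [-0.07, -0.38], [-0.09, -0.43]]
345.5 [[-0.01, -0.05], [-0.03, -0.11], [-0.04, -0.16], [-0.06, -0.21], [-0.08, -0.26], [-0.1, -0.32], [-0.11, -0.37], [-0.13, -0.42]]
339.5 [[-0.02, -0.05], [-0.04, -0.1], [-0.06, -0.15], [-0.08, -0.2], [-0.1, -0.25], [-0.13, -0.3], [-0.15, -0.35], [-0.18, -0.4]]
333.5 [[-0.02, -0.05], [-0.05, -0.1], [-0.08, -0.15], [-0.1, -0.19], [-0.13, -0.24], [-0.16, -0.29], [-0.19, -0.34], [-0.22, -0.38]]
327.5 [[-0.03, -0.05], [-0.06, -0.09], [-0.09, -0.14], [-0.12, -0.18], [-0.16, -0.23], [-0.19, -0.27], [-0.22, -0.31], [-0.26, -0.36]]
```

```bash
python3 -m inch '[[0.04,-0.16,0,0],[0.08,-0.32,0,0],[0.1,-0.48,0,0],[0.13,-0.65,0,0],[0.14,-0.81,0,0],[0.15,-0.98,0,0],[0.15,-1.14,0,0],[0.15,-1.31,0,0]]' | grep time; python3 t.py; python3 -m inch '[[0,-0.05,0,0],[-0.01,-0.11,0,0],[-0.01,-0.16,0,0],[-0.02,-0.22,0,0],[-0.02,-0.27,0,0],[-0.03,-0.33,0,0],[-0.03,-0.38,0,0],[-0.04,-0.44,0,0]]' | grep time; python3 t.py;  python3 -m inch '[[-0.01,-0.05,0,0],[-0.02,-0.11,0,0],[-0.03,-0.16,0,0],[-0.04,-0.22,0,0],[-0.05,-0.27,0,0],[-0.06,-0.32,0,0],[-0.07,-0.38,0,0],[-0.09,-0.43,0,0]]' | grep time; python3 t.py;  python3 -m inch '[[-0.01,-0.05,0,0],[-0.03,-0.11,0,0],[-0.04,-0.16,0,0],[-0.06,-0.21,0,0],[-0.08,-0.26,0,0],[-0.1,-0.32,0,0],[-0.11,-0.37,0,0],[-0.13,-0.42,0,0]]' | grep time; python3 t.py
```

```text
time: 28.1
T 358.7 r 43.0 Frad 7.1 Ftan 5.9
time: 29.1
T 352.1 r 43.0 Frad 7.4 Ftan 2.1
time: 30.1
T 345.5 r 43.0 Frad 7.4 Ftan 1.7
time: 31.1
T 339.1 r 42.9 Frad 5.7 Ftan 0.8
```

```bash
python3 -m inch '[[-0.02,-0.05,0,0],[-0.04,-0.1,0,0],[-0.06,-0.15,0,0],[-0.08,-0.2,0,0],[-0.1,-0.25,0,0],[-0.13,-0.3,0,0],[-0.15,-0.35,0,0],[-0.18,-0.4,0,0]]' | grep time; python3 t.py; python3 -m inch '[[-0.02,-0.05,0,0],[-0.05,-0.1,0,0],[-0.08,-0.15,0,0],[-0.1,-0.19,0,0],[-0.13,-0.24,0,0],[-0.16,-0.29,0,0],[-0.19,-0.34,0,0],[-0.22,-0.38,0,0]]' | grep time; python3 t.py; python3 arc.py 327.5 6 7
```

```text
time: 32.1
T 333.6 r 42.9 Frad 6.3 Ftan 2.8
time: 33.1
T 327.7 r 42.7 Frad 5.9 Ftan 2.6
327.5 [[0.03, 0.05], [0.06, 0.09], [0.09, 0.14], [0.11, 0.19], [0.14, 0.24], [0.17, 0.28], [0.19, 0.33], [0.22, 0.38]]
333.5 [[0.02, 0.05], [0.05, 0.1], [0.07, 0.15], [0.09, 0.2], [0.11, 0.25], [0.14, 0.3], [0.16, 0.35], [0.18, 0.4]]
339.5 [[0.02, 0.05], [0.04, 0.1], [0.05, 0.16], [0.07, 0.21], [0.09, 0.26], [0.1, 0.31], [0.12, 0.37], [0.13, 0.42]]
345.5 [[0.01, 0.05], [0.03, 0.11], [0.04, 0.16], [0.05, 0.21], [0.06, 0.27], [0.07, 0.32], [0.08, 0.38], [0.09, 0.43]]
351.5 [[0.01, 0.05], [0.01, 0.11], [0.02, 0.16], [0.03, 0.22], [0.03, 0.27], [0.04, 0.33], [0.04, 0.38], [0.04, 0.44]]
357.5 [[0.0, 0.05], [0.0, 0.11], [0.0, 0.16], [0.0, 0.22], [0.0, 0.27], [0.0, 0.33], [-0.0, 0.38], [-0.0, 0.44]]
363.5 [[-0.0, 0.05], [-0.01, 0.11], [-0.01, 0.16], [-0.02, 0.22], [-0.03, 0.27], [-0.03, 0.33], [-0.04, 0.38], [-0.05, 0.44]]
```

```bash
python3 -m inch '[[0.03,0.05,0,0],[0.06,0.09,0,0],[0.09,0.14,0,0],[0.11,0.19,0,0],[0.14,0.24,0,0],[0.17,0.28,0,0],[0.19,0.33,0,0],[0.22,0.38,0,0]]' | grep time; python3 t.py; python3 -m inch '[[0.02,0.05,0,0],[0.05,0.1,0,0],[0.07,0.15,0,0],[0.09,0.2,0,0],[0.11,0.25,0,0],[0.14,0.3,0,0],[0.16,0.35,0,0],[0.18,0.4,0,0]]' | grep time; python3 t.py; python3 -m inch '[[0.02,0.05,0,0],[0.04,0.1,0,0],[0.05,0.16,0,0],[0.07,0.21,0,0],[0.09,0.26,0,0],[0.1,0.31,0,0],[0.12,0.37,0,0],[0.13,0.42,0,0]]' | grep time; python3 t.py; python3 -m inch '[[0.01,0.05,0,0],[0.03,0.11,0,0],[0.04,0.16,0,0],[0.05,0.21,0,0],[0.06,0.27,0,0],[0.07,0.32,0,0],[0.08,0.38,0,0],[0.09,0.43,0,0]]' | grep time; python3 t.py;  python3 -m inch '[[0.01,0.05,0,0],[0.01,0.11,0,0],[0.02,0.16,0,0],[0.03,0.22,0,0],[0.03,0.27,0,0],[0.04,0.33,0,0],[0.04,0.38,0,0],[0.04,0.44,0,0]]' | grep time; python3 t.py;  python3 -m inch '[[0,0.05,0,0],[0,0.11,0,0],[0,0.16,0,0],[0,0.22,0,0],[0,0.27,0,0],[0,0.33,0,0],[0,0.38,0,0],[0,0.44,0,0]]' | grep time; python3 t.py
```

```text
time: 34.1
T 332.4 r 42.8 Frad 6.1 Ftan -3.3
time: 35.1
T 337.6 r 42.9 Frad 6.3 Ftan -6.6
time: 36.1
T 343.6 r 42.9 Frad 7.5 Ftan -5.6
time: 37.1
T 349.9 r 43.0 Frad 7.8 Ftan -5.4
time: 38.1
T 356.6 r 43.0 Frad 8.3 Ftan -2.0
time: 39.1
T 3.1 r 43.0 Frad 7.9 Ftan -0.9
```

```bash
python3 -m inch '[[0.01,-0.11,0,0],[0.01,-0.22,0,0],[0.01,-0.33,0,0],[0,-0.44,0,0],[0,-0.55,0,0],[-0.01,-0.65,0,0],[-0.02,-0.74,0,0],[-0.03,-0.8,0,0]]' | grep time; python3 t.py; python3 -m inch '[[0,0,0,0],[0,0,0,0],[0,0,0,0],[0,0,0,0],[0,0,0,0],[0,0,0,0],[0,0,0,0],[0,0,0,0]]' |grep time; python3 t.py
```

```text
time: 40.1
T 353.3 r 43.0 Frad 7.2 Ftan 4.1
time: 41.1
T 353.2 r 43.0 Frad 6.8 Ftan 3.6
```

```bash
python3 -m inch '[[0,0,0,0],[0,0,0,0],[0,0,0,0],[0,0,0,0],[0,0,0,0],[0,0,1,0],[0,0,4,0],[0,0,8,0]]' 5; python3 -m inch '[[-3,0,5,0],[-6,0,10,0],[-9,0,15,0],[-9,0,15,0],[-9,0,15,0],[-9,0,15,0],[-9,0,15,0],[-9,0,15,0]]' ; python3 - <<'E'
from h import *
c=cam("wrist")
i=c["img"][0:200,200:460];i=cv2.resize(i,None,fx=3,fy=3,interpolation=cv2.INTER_CUBIC);cv2.imwrite("pics/w3.png",i[:,:,::-1])
for k,z in dict(crank_knob=.096,gauge_knob=.086).items():
    for r in bot.landmark_of(k,c)[:1]:
        x=at(c,r["point"],z);d=x[:2]-[.519,-.032];print(k,np.round(r["point"]),round(r["score"],2),np.round(x,4),np.degrees(np.arctan2(d[1],d[0])),np.hypot(*d))
E
```

```text
time: 42.1
ee_pos: [0.5603, -0.0376, 0.1649]
tcp_rot: [-180.0, 0.1, 8.6]
wrist_force: [0.9, -0.7, 0.0]
opening: 0.05
grasp_force: 0.0
time: 43.1
ee_pos: [0.4708, -0.0376, 0.3134]
tcp_rot: [-180.0, 0.1, 8.6]
wrist_force: [0.2, -0.7, 0.2]
opening: 0.0503
grasp_force: 0.0
crank_knob [322.  97.] 0.58 [ 0.557  -0.0328  0.096 ] -1.2485586210212174 0.0380322659054501
gauge_knob [315.  14.] 0.89 [ 0.6406 -0.0121  0.086 ] 9.275966733132952 0.12317774750964028
```

View pics/w3.png

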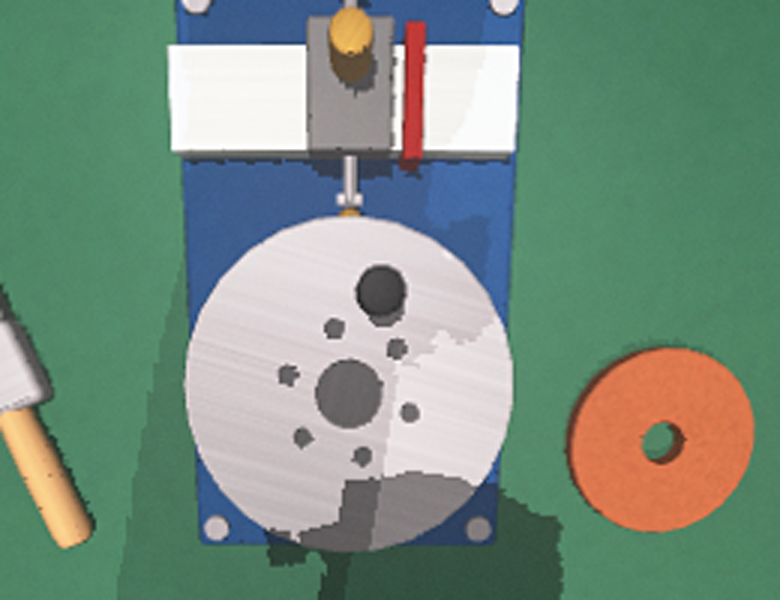

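```bash
python3 - <<'E'
from h import *
c=cam("wrist");y=np.radians(8.5);R=np.array([[np.cos(y),np.sin(y)],[-np.sin(y),np.cos(y)]])
n=at(c,(200+349/3,394/3),.069)[:2]
for k,p,z in [("nut",(349,394),.069),("gL",(308,80),.06),("gR",(393,80),.06),("gk",(351,30),.1),("stopL",(406,80),.06),("stopR",(425,80),.06),("ptr",(349,185),.05),("fl",(185,385),.064),("fr",(513,385),.064),("knobtop",(381,292),.116),("s1",(197,3),.015),("s2",(504,3),.015),("s3",(216,528),.015),("s4",(478,528),.015)]:
    print(k,np.round(R@(at(c,(200+p[0]/3,p[1]/3),z)[:2]-n)*1e3,1))
E
```

```text
nut [0. 0.]
gL [119.2  16.1]
gR [119.2 -16.9]
gk [125.9  -0.3]
stopL [119.2 -22. ]
stopR [119.2 -29.3]
ptr [82.6  0. ]
fl [ 3.4 69.2]
fr [  3.4 -69.3]
knobtop [ 39.7 -11. ]
s1 [158.6  64.5]
s2 [158.7 -65.9]
s3 [-70.6  66. ]
s4 [-70.6 -65. ]
```

```bash
python3 -c "
from workcell import bot
print(bot.job_done())"
```

```text
the job is handed in; nothing more can be done
None
```

I slid the gauge home against its stop and found the high spot by feel from both sides. The wheel is standing with the crest within a few degrees of the pointer, by my force readings. The arm has let go and is clear, and the job was handed in at about 43 s of the 72 s limit; the hand-in call returned no verdict.

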